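Transfer the basket forms to the other rack in reverse order

ROBOT

A 7-joint arm with a two-finger parallel gripper is mounted at the origin on the work surface. World frame = base frame: x ahead of the robot, y to its left, z up, the work surface at z = 0. Lengths are in m, angles in rad, forces in N, time in s.
With the tool pointing down it reaches from about 0.4 to 0.85 m from the base axis. Payload 4.4 kg.
Tool frame: the origin (TCP) lies at the very end of the fingers, on their centre line; the grasp point (between the pads) lies 19 mm behind it; z points along the fingers, y is the line along which they close (so a half turn about z gives the same grasp; the last joint's range is limited). The gripper opens to 94 mm and grips with 3 to 60 N. Pads are 16 mm wide; open, the fingers measure 119 mm over their backs; the gripper's body (75 mm by 177 mm) begins 78 mm behind the grasp point.
Start: joints at [1.151, 0.628, 0.038, 1.517, -0.027, 0.996, -0.02], TCP at [0.225, -0.61, 0.205] pointing down, gripper open.
Joint ranges: [-3.06, 3.06], [-0.37, 2.12], [-1.25, 1.32], [0.18, 2.47], [-1.1, 4.24], [0.23, 1.98], [-2.94, 2.94]. Speed limits (rad/s): [2.57, 2.57, 3.14, 3.14, 3.14, 3.14, 3.14].

INTERFACE

Orientations are given as a rotation vector (axis times angle).
In Python, from plant import robot, vision gives the robot as it stands.
- The arm moves only by the tool drive_tool, never from a script. Its argument "series" is a list that holds one entry, the list of rows, each a list of 5 numbers: the closure, from -1 (fully open) to 1 (shut), so that 0 is half open, then the shift along the tool's x, y, z in m, then the turn about the tool's z in degrees. A call has 1 to 20 rows; each row shifts and turns the commanded pose from where the row before left it, along the tool's axes as they then stand; what a row does not reach is not made up. A row lasts 1/8 s, in which the tool goes at most 62.5 mm and 10.7 degrees, less where a joint would pass 70% of its speed; a pose out of reach is approached as far as the arm can. A call is refused whole if a number of a shift passes 0.0625 or a number of a turn 10.7, either way. A call with a gripper value outside its range is refused whole. The fingers move at their own pace and stop on an object; "grip_force" is the grip in N (left out, the last holds). Time passes only in rows, so rows that do not move let the fingers close. It gives the time, the measured TCP pose, the force, the opening and the grip force at its end, in the units of the state.
- robot.read_state(): the state, without advancing time (a new reading comes with each control period).
- vision.capture(name): name is "side" or "top"; returns a dict with "frame" (384x512x3 uint8, red, green, blue), "z_map" (384x512 float32, m along the optical axis (not along the pixel's ray), 0 where there is no reading), "fx", "fy", "cx", "cy" (pixels), "position" and "rotation" of the camera in the world. Camera axes: x right, y down, z forward; pixel columns grow to the right and rows downward; lengths in m; the calibration is good to about 2 mm. A picture is of the moment at which its call begins.
- robot.hand_in(): hands the job in; it is judged then, once.
The state is a dict: "clock": time; "joints": joint angles; "dq": joint speeds; "tau": joint torques, N m; "tcp_pos": TCP position; "tcp_rot": TCP orientation; "force": force on the tool from outside, world axes, zero at the start; "ft_torque": the same for the moment, N m; "finger_gap": finger opening in m; "grasp_force": force on a finger pad.
Only numpy, scipy, OpenCV 4.12 (cv2) and the standard library are available. Lean on these libraries where they do the work, as an engineer would, in place of code of your own. Each camera call takes 0.05 s, during which the arm holds its last target. There are 200 camera calls.

TASK

Move the four wooden basket forms from the dark rack to the empty pale rack so that the row ends up in reverse order: the form that stood leftmost on the dark rack goes to the rightmost place, the next one to the place beside it, and so on, until the one that stood rightmost is leftmost (left and right as seen from the robot). Stand each form upright in the middle of its marked disc, let go of it, and do not let any form tip over on the way.

Things in the scene. Friction and masses are not known exactly. Their poses are not given: they have to be found in the camera images.
- round_form: Loose plain wooden basket form (a weaving mould): an upright block, round, 58 mm diameter, 76 mm tall, carrying on the middle of its top a round wooden grip knob 26 mm in diameter and 40 mm tall (top of knob 116 mm above the foot). Origin: centre of its underside, z up along the knob. About 0.13 kg. It starts standing upright on the round grey felt pad.
- square_form: Loose plain wooden basket form (a weaving mould): an upright block, square, 50 x 50 mm, 60 mm tall, carrying on the middle of its top a round wooden grip knob 26 mm in diameter and 40 mm tall (top of knob 100 mm above the foot). Origin: centre of its underside, z up along the knob. About 0.13 kg. It starts standing upright on the square grey felt pad.
- hex_form: Loose plain wooden basket form (a weaving mould): an upright block, hexagonal, 50 mm across flats (58 mm across corners), 66 mm tall, carrying on the middle of its top a round wooden grip knob 26 mm in diameter and 40 mm tall (top of knob 106 mm above the foot). Origin: centre of its underside, z up along the knob. About 0.13 kg. It starts standing upright on the hex grey felt pad.
- oval_form: Loose plain wooden basket form (a weaving mould): an upright block, oval, 38 mm (its x) by 60 mm (its y), 72 mm tall, carrying on the middle of its top a round wooden grip knob 26 mm in diameter and 40 mm tall (top of knob 112 mm above the foot). Origin: centre of its underside, z up along the knob. About 0.13 kg. It starts standing upright on the oval grey felt pad.
- old_rack: Dark wooden rack, full at the start; the near or the far one. Fixed, 350 (y) x 96 mm (x). Origin on the table under its middle; +y along the row, to the robot's left. Deck top 30 mm up; rails 43 mm either side of the middle (top 42 mm up), end cheeks (top 50 mm up). Four places at y = +120, +40, -40, -120 mm, x = 0. 
- new_rack: Pale plywood rack, empty at the start; the near or the far one. Fixed, 350 (y) x 96 mm (x). Origin on the table under its middle; +y along the row, to the robot's left. Deck top 30 mm up; rails 43 mm either side of the middle (top 42 mm up), end cheeks (top 50 mm up). Four places at y = +120, +40, -40, -120 mm, x = 0. Each place is a flush dark disc 64 mm across.
- round_pad: Fixed round grey felt pad, 4 mm thick, same outline as the round form but 7 mm larger all round, lying on a place of the old rack under the round form (order differs each time). It stays, showing where that form stood. Origin: centre of its underside, 30 mm above the table.
- square_pad: Fixed square grey felt pad, 4 mm thick, same outline as the square form but 7 mm larger all round, lying on a place of the old rack under the square form (order differs each time). It stays, showing where that form stood. Origin: centre of its underside, 30 mm above the table.
- hex_pad: Fixed hex grey felt pad, 4 mm thick, same outline as the hex form but 7 mm larger all round, lying on a place of the old rack under the hex form (order differs each time). It stays, showing where that form stood. Origin: centre of its underside, 30 mm above the table.
- oval_pad: Fixed oval grey felt pad, 4 mm thick, same outline as the oval form but 7 mm larger all round, lying on a place of the old rack under the oval form (order differs each time). It stays, showing where that form stood. Origin: centre of its underside, 30 mm above the table.
Mind the look-alikes: they are no part of the job. What is shaped like the hex_form but green, purple or red is not meant.

How it is judged:
At the end, for the whole second after the job is handed in: Each form stands on the new rack in the place mirrored (y to -y) from the one its pad shows on the old rack, within 12 mm of the centre along and across the rack, underside within 5 mm of the deck, tilted under 0.1 rad, at rest (under 10 mm/s and 0.1 rad/s) (((y of round_pad in the frame of old_rack between 0.1 and 0.14 m and y of round_form in the frame of new_rack between -0.132 and -0.108 m) or (y of round_pad in the frame of old_rack between 0.02 and 0.06 m and y of round_form in the frame of new_rack between -0.052 and -0.028 m) or (y of round_pad in the frame of old_rack between -0.06 and -0.02 m and y of round_form in the frame of new_rack between 0.028 and 0.052 m) or (y of round_pad in the frame of old_rack between -0.14 and -0.1 m and y of round_form in the frame of new_rack between 0.108 and 0.132 m)) and x of round_form in the frame of new_rack between -0.012 and 0.012 m and z of round_form in the frame of new_rack between 0.025 and 0.035 m and angle between each of round_form, square_form, hex_form, oval_form's own z axis and vertical below 0.1 rad and linear speed of each of round_form, square_form, hex_form, oval_form below 0.01 m/s and angular speed of each of round_form, square_form, hex_form, oval_form below 0.1 rad/s and ((y of square_pad in the frame of old_rack between 0.1 and 0.14 m and y of square_form in the frame of new_rack between -0.132 and -0.108 m) or (y of square_pad in the frame of old_rack between 0.02 and 0.06 m and y of square_form in the frame of new_rack between -0.052 and -0.028 m) or (y of square_pad in the frame of old_rack between -0.06 and -0.02 m and y of square_form in the frame of new_rack between 0.028 and 0.052 m) or (y of square_pad in the frame of old_rack between -0.14 and -0.1 m and y of square_form in the frame of new_rack between 0.108 and 0.132 m)) and x of square_form in the frame of new_rack between -0.012 and 0.012 m and z of square_form in the frame of new_rack between 0.025 and 0.035 m and ((y of hex_pad in the frame of old_rack between 0.1 and 0.14 m and y of hex_form in the frame of new_rack between -0.132 and -0.108 m) or (y of hex_pad in the frame of old_rack between 0.02 and 0.06 m and y of hex_form in the frame of new_rack between -0.052 and -0.028 m) or (y of hex_pad in the frame of old_rack between -0.06 and -0.02 m and y of hex_form in the frame of new_rack between 0.028 and 0.052 m) or (y of hex_pad in the frame of old_rack between -0.14 and -0.1 m and y of hex_form in the frame of new_rack between 0.108 and 0.132 m)) and x of hex_form in the frame of new_rack between -0.012 and 0.012 m and z of hex_form in the frame of new_rack between 0.025 and 0.035 m and ((y of oval_pad in the frame of old_rack between 0.1 and 0.14 m and y of oval_form in the frame of new_rack between -0.132 and -0.108 m) or (y of oval_pad in the frame of old_rack between 0.02 and 0.06 m and y of oval_form in the frame of new_rack between -0.052 and -0.028 m) or (y of oval_pad in the frame of old_rack between -0.06 and -0.02 m and y of oval_form in the frame of new_rack between 0.028 and 0.052 m) or (y of oval_pad in the frame of old_rack between -0.14 and -0.1 m and y of oval_form in the frame of new_rack between 0.108 and 0.132 m)) and x of oval_form in the frame of new_rack between -0.012 and 0.012 m and z of oval_form in the frame of new_rack between 0.025 and 0.035 m); the robot touches nothing.
It fails at once if a form tips by more than 0.6 rad (angle between any of round_form, square_form, hex_form, oval_form's own z axis and vertical above 0.6 rad).
It also fails if it takes over 90 s, if anything falls off the work surface, if the arm or the gripper's body presses on something with over 40 N, if the wrist force passes 120 N, or if a joint passes its speed limit or range.

## Working session

There is one attempt and no reset: what is moved stays moved. The work goes in short steps, Python scripts to look and compute and a tool call to move; the robot and the scene stay as the last step left them, time stands still between calls to the robot, and variables do not carry over. Pictures are saved under pics/ and viewed, at most 14 in all, crops included, and the job is handed in when it is done.

Besides the shell and the picture viewer there is one more tool, called after "Call:" as name(argument=value, ...) on one line, values as JSON. drive_tool: Moves the arm, as the interface text tells. Its arguments: {"type":"object","properties":{"series":{"type":"array","items":{"type":"array","items":{"type":"array","items":{"type":"number"}}}},"grip_force":{"type":"number"}},"required":["series"]}

```bash
mkdir -p pics
cat > h.py <<'E'
import numpy as np, cv2
from plant import robot, vision
def cap(n):
    c=vision.capture(n); return c
def pts(c):
    z=c["z_map"]; v,u=np.mgrid[:z.shape[0],:z.shape[1]]
    p=np.stack([(u-c["cx"])/c["fx"]*z,(v-c["cy"])/c["fy"]*z,z],-1)
    w=p@np.array(c["rotation"]).T+np.array(c["position"]); w[z==0]=np.nan; return w
E
python3 - <<'E'
from h import *
for n in("top","side"):
    c=cap(n); cv2.imwrite(f"pics/{n}0.png",c["frame"][:,:,::-1]); print(n,c["position"],np.round(c["rotation"],3).tolist(),c["fx"],c["cx"],c["cy"],(c["z_map"]>0).mean())
    np.savez(f"{n}0.npz",w=pts(c),f=c["frame"])
s=robot.read_state(); print(s["clock"],s["tcp_pos"],s["tcp_rot"],s["finger_gap"],s["force"])
from scipy.spatial.transform import Rotation as R
print(R.from_rotvec(s["tcp_rot"]).as_matrix().round(3))
E
```

```text
top [0.48778371 0.02752108 0.83193423] [-2.125, 2.186, -0.153] 433.8940406231441 257.7599427283977 190.09437955398573 0.9960378011067709Traceback (most recent call last):
  File "<stdin>", line 4, in <module>
  File "h.py", line 8, in pts
    w=p@np.array(c["rotation"]).T+np.array(c["position"]); w[z==0]=np.nan; return w
      ~~~~~~~~~~~~~~~~~~~~~~~~~~~^~~~~~~~~~~~~~~~~~~~~~~~
ValueError: operands could not be broadcast together with shapes (384,512) (3,)
```

View pics/top0.png

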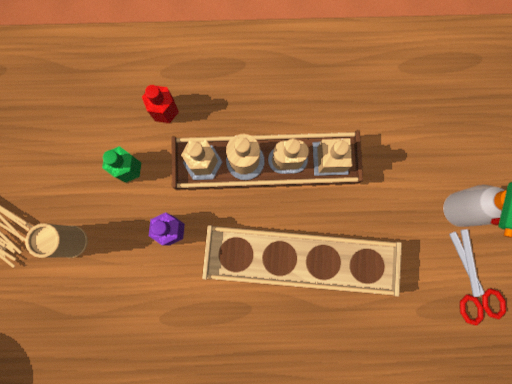

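The top view shows the dark rack (pixels 175–360, 135–188) holding, from left to right, hex, round, oval and square. The pale rack (205–400, 228–295) has four discs near (236,254), (280,258), (323,262) and (367,266).

```bash
cat > h.py <<'E'
import numpy as np, cv2
from plant import robot, vision
from scipy.spatial.transform import Rotation as R
def cap(n): return vision.capture(n)
def rot(c): return R.from_rotvec(c["rotation"]).as_matrix()
def pts(c):
    z=c["z_map"]; v,u=np.mgrid[:z.shape[0],:z.shape[1]]
    p=np.stack([(u-c["cx"])/c["fx"]*z,(v-c["cy"])/c["fy"]*z,z],-1)
    w=p@rot(c).T+c["position"]; w[z==0]=np.nan; return w
def ray(c,u,v,h):
    d=rot(c)@[(u-c["cx"])/c["fx"],(v-c["cy"])/c["fy"],1]; p=np.array(c["position"]); return p+d*(h-p[2])/d[2]
H=dict(hex=.106,round=.116,oval=.112,square=.100)
def knob(w,xy,top,rad=.03):
    m=(np.hypot(w[...,0]-xy[0],w[...,1]-xy[1])<rad)&(abs(w[...,2]-top)<.006)
    q=w[m]; 
    if len(q)<8: return None
    (a,b),r=cv2.minEnclosingCircle((q[:,:2]*1000).astype(np.float32)); return (*np.round([a,b,r],1),np.round(q.mean(0)*1000,1),m.sum())
E
python3 - <<'E'
from h import *
c=cap("top"); w=pts(c); f=c["frame"]
px=dict(hex=(196,150),round=(242,143),oval=(292,146),square=(340,148))
for k,(u,v) in px.items():
    t=.034+H[k]; g=ray(c,u,v,t); print(k,g.round(3),knob(w,g,t))
hsv=cv2.cvtColor(f,cv2.COLOR_RGB2HSV)
m=(hsv[...,2]<115).astype(np.uint8); m[:225]=0;m[300:]=0
D=[]
for ct in cv2.findContours(m,0,2)[0]:
    if 500<cv2.contourArea(ct)<1500:
        (u,v),ax,an=cv2.fitEllipse(ct); p=ray(c,u,v,.03); D.append(p); print("disc",u,v,ax,p.round(4),w[int(v),int(u)].round(4))
D=np.array(D); 
if len(D)>1: print(np.linalg.norm(np.diff(D[:,:2],axis=0),axis=1))
s=cap("side"); ws=pts(s); cv2.imwrite("pics/side1.png",s["frame"][:,:,::-1])
for k,(u,v) in px.items():
    t=.034+H[k]; g=ray(c,u,v,t); print("side",k,knob(ws,g,t))
s=robot.read_state(); print(s["clock"],s["tcp_pos"],s["finger_gap"],s["force"]); print(R.from_rotvec(s["tcp_rot"]).as_matrix().round(3))
E
```

```text
hex [0.65  0.119 0.14 ] (np.float64(651.8), np.float64(122.5), np.float64(12.9), array([651. , 122.1, 139.4]), np.int64(194))
round [0.657 0.044 0.15 ] (np.float64(654.2), np.float64(44.6), np.float64(12.7), array([653.4,  44.6, 149.5]), np.int64(195))
oval [ 0.651 -0.037  0.146] (np.float64(650.7), np.float64(-37.3), np.float64(12.8), array([650. , -37. , 145.5]), np.int64(197))
square [ 0.648 -0.117  0.134] (np.float64(648.9), np.float64(-118.0), np.float64(12.6), array([ 648.3, -117.5,  133.5]), np.int64(192))
side hex (np.float64(651.7), np.float64(122.8), np.float64(13.3), array([649.6, 120. , 139.5]), np.int64(140))
side round (np.float64(654.3), np.float64(44.2), np.float64(13.4), array([652.2,  42.5, 149.6]), np.int64(167))
side oval (np.float64(650.1), np.float64(-37.2), np.float64(13.1), array([648.5, -38.7, 145.5]), np.int64(206))
side square (np.float64(649.3), np.float64(-118.0), np.float64(12.9), array([ 647.2, -119.1,  133.7]), np.int64(242))
0.15 [ 0.22503198 -0.60930488  0.20478875] 0.09429725824968024 [ 0.59357745 -0.22207147  0.40334147]
[[ 0.938  0.346 -0.001]
 [ 0.346 -0.938  0.001]
 [-0.    -0.001 -1.   ]]
```

View pics/side1.png

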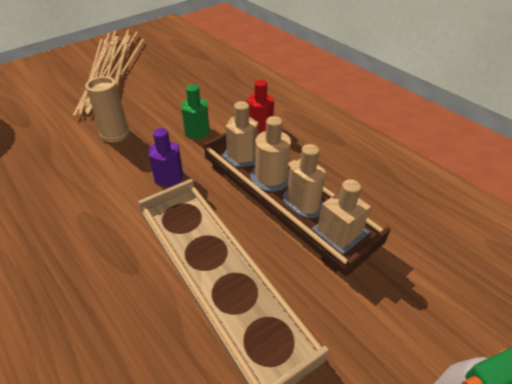

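The side view confirms the row order. The coloured hex look-alikes near (163,158), (196,112) and (261,105) stand clear. The disc mask merged with the table, so I'll take the holes inside the pale deck instead.

Run:
```python
from h import *
for n in("top","side"):
    c=cap(n); w=pts(c); f=c["frame"]; hsv=cv2.cvtColor(f,cv2.COLOR_RGB2HSV)
    m=((hsv[...,2]>140)&(hsv[...,1]<140)).astype(np.uint8)
    cs,hi=cv2.findContours(m,cv2.RETR_CCOMP,cv2.CHAIN_APPROX_NONE); D=[]
    for ct,h in zip(cs,hi[0]):
        if h[3]>=0 and cv2.contourArea(ct)>500:
            q=np.array([ray(c,u,v,.03)[:2]*1000 for u,v in ct[:,0]],np.float32)
            (x,y),a,_=cv2.fitEllipse(q); D.append((x,y)); print(n,"disc",round(x,1),round(y,1),np.round(a,1))
    D=np.array(sorted(D,key=lambda d:-d[1]))
    if len(D)>1: print(np.linalg.norm(np.diff(D,axis=0),axis=1).round(1))
    z=w[...,2]; b=(z>.02)&(w[...,1]<-.25)&(w[...,1]>-.6)
    if b.any(): print("right side max z",np.nanmax(z[b]), np.nanmax(z[(w[...,0]>.3)&(w[...,1]>.2)]))
s=robot.read_state(); print(s["joints"])
```

```text
top disc 451.6 -175.0 [63.4 64.2]
top disc 460.9 -95.7 [63.3 64. ]
top disc 470.1 -16.2 [63.3 63.7]
top disc 480.3 77.4 [82.4 89. ]
[94.1 80.1 79.9]
right side max z 0.19476770085235728 0.12302533533187532
side disc 452.7 -173.8 [64.4 65.3]
side disc 462.0 -94.2 [64.6 65.3]
side disc 470.8 -14.6 [64.4 65.6]
[80.1 80.2]
right side max z 0.19580380680056242 0.12234992015509832
[ 1.15122877  0.62883158  0.0384656   1.51777767 -0.02699308  0.99632262
 -0.01997943]
```

Call:
drive_tool(series=[[[-0.2, 0, 0, -0.057, 0], [-0.2, 0, 0, -0.058, 0], [-0.2, 0.055, 0, 0, -5], [-0.2, 0.055, 0, 0, -5], [-0.2, 0.055, 0, 0, -5], [-0.2, 0.055, 0, 0, -5], [-0.2, 0.055, 0, 0, -5], [-0.2, 0.055, 0, 0, -5], [-0.2, 0.055, 0, 0, -5], [-0.2, 0.055, 0, 0, -5], [-0.2, 0.055, 0, 0, -5], [-0.2, 0.055, 0, 0, -5], [-0.2, 0.055, 0, 0, -5], [-0.2, 0.055, 0, 0, -5], [-0.2, 0.055, 0, 0, -5], [-0.2, 0.055, 0, 0, -5], [-0.2, 0.05, 0, 0, 0], [-0.2, 0.05, 0, 0, 0], [-0.2, 0.05, 0, 0, 0], [-0.2, 0, 0, 0, 0]]], grip_force=20)

```text
clock: 2.75
tcp_pos: [0.6608, 0.1227, 0.3203]
tcp_rot: [-2.204, -2.234, -0.003]
force: [0.6, -0.5, -1.2]
finger_gap: 0.0563
grasp_force: 0.0
```

Call:
drive_tool(series=[[[-0.2, 0, -0.009, 0.05, 0.8], [-0.2, 0, 0, 0.05, 0], [-0.2, 0, 0, 0.05, 0], [-0.2, 0, 0, 0.02, 0], [-0.2, 0, 0, 0, 0], [-0.2, 0, 0, 0, 0]]])

```text
clock: 3.5
tcp_pos: [0.6541, 0.1155, 0.1517]
tcp_rot: [2.232, 2.209, 0.002]
force: [0.1, -0.0, 0.7]
finger_gap: 0.0564
grasp_force: 0.0
```

Call:
drive_tool(series=[[[-0.2, 0.007, -0.002, 0, 0], [-0.2, 0, 0, 0, 0], [-0.2, 0, 0, 0, 0], [-0.2, 0, 0, 0, 0]]])

```text
clock: 4.0
tcp_pos: [0.6513, 0.1229, 0.1507]
tcp_rot: [2.232, 2.211, 0.0]
force: [-1.0, -0.0, 0.2]
finger_gap: 0.0563
grasp_force: 0.0
```

Call:
drive_tool(series=[[[-0.2, 0, 0, 0.02, 0], [-0.2, 0, 0, 0.015, 0], [-0.2, 0, 0, 0.009, 0], [-0.2, 0, 0, 0, 0], [0.2, 0, 0, 0, 0], [0.4, 0, 0, 0, 0], [0.6, 0, 0, 0, 0], [1, 0, 0, 0, 0], [1, 0, 0, 0, 0], [1, 0, 0, 0, 0]]])

```text
clock: 5.25
tcp_pos: [0.6515, 0.1231, 0.1068]
tcp_rot: [2.232, 2.211, 0.001]
force: [0.6, -0.3, 1.9]
finger_gap: 0.0254
grasp_force: 20.0
```

Call:
drive_tool(series=[[[1, 0, 0, -0.01, 0], [1, 0, 0, -0.03, 0], [1, 0, 0, -0.04, 0], [1, 0, 0, -0.04, 0], [1, 0, 0, -0.02, 0], [1, -0.015, -0.01, 0, 0], [1, -0.03, -0.02, 0, 0], [1, -0.035, -0.024, 0, 0], [1, -0.035, -0.024, 0, 0], [1, -0.035, -0.024, 0, 0], [1, -0.035, -0.024, 0, 0], [1, -0.035, -0.024, 0, 0], [1, -0.035, -0.024, 0, 0], [1, -0.03, -0.016, 0, 0], [1, -0.012, -0.01, 0, 0], [1, 0, 0, 0, 0], [1, 0, 0, 0, 0], [1, 0, 0, 0, 0]]])

```text
clock: 7.5
tcp_pos: [0.4492, -0.1707, 0.2465]
tcp_rot: [-2.229, -2.214, -0.001]
force: [-1.2, 0.2, -1.7]
finger_gap: 0.0256
grasp_force: 20.0
```

Call:
drive_tool(series=[[[1, -0.004, 0.003, 0.03, 0], [1, 0, 0, 0.04, 0], [1, 0, 0, 0.035, 0], [1, 0, 0, 0.015, 0], [1, 0, 0, 0, 0], [1, 0, 0, 0, 0], [1, 0, 0, 0, 0]]])

```text
clock: 8.38
tcp_pos: [0.4522, -0.1762, 0.1274]
tcp_rot: [2.23, 2.21, 0.001]
force: [0.3, -1.0, -1.1]
finger_gap: 0.0254
grasp_force: 20.0
```

Run:
```python
from h import *
c=cap("side"); cv2.imwrite("pics/s2.png",c["frame"][:,:,::-1])
s=robot.read_state(); print(s["tcp_pos"],s["force"])
```

```text
[ 0.4520645  -0.17621009  0.12731226] [ 0.61589553  0.03357374 -1.22195629]
```

View pics/s2.png

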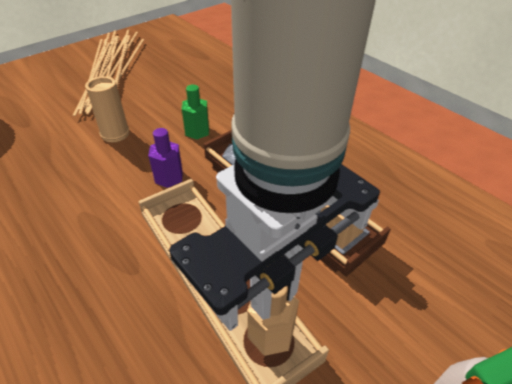

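The hex form hangs upright over the rightmost disc, at about (270,325). I'll lower it and let go.

Call:
drive_tool(series=[[[1, 0.002, 0, 0.012, 0], [1, 0, 0, 0.008, 0], [1, 0, 0, 0.004, 0], [1, 0, 0, 0, 0], [1, 0, 0, 0, 0]]])

```text
clock: 9.05
tcp_pos: [0.4514, -0.1741, 0.1023]
tcp_rot: [-2.232, -2.211, 0.0]
force: [-0.1, -0.1, -1.3]
finger_gap: 0.0255
grasp_force: 20.0
```

Call:
drive_tool(series=[[[0.4, 0, 0, 0, 0], [0.1, 0, 0, 0, 0], [-0.2, 0, 0, 0, 0], [-0.2, 0, 0, 0, 0], [-0.2, 0, 0, -0.02, 0], [-0.2, 0, 0, -0.05, 0], [-0.2, 0, 0, -0.05, 0], [-0.2, 0, 0, -0.03, 0], [-0.2, 0.02, 0.02, 0, 0], [-0.2, 0.04, 0.037, 0, 0], [-0.2, 0.05, 0.046, 0, 0], [-0.2, 0.05, 0.046, 0, 0], [-0.2, 0.04, 0.037, 0, 0], [-0.2, 0.019, 0.017, 0, 0], [-0.2, 0, 0, 0.04, 0], [-0.2, 0, 0, 0.035, 0], [-0.2, 0, 0, 0, 0], [-0.2, 0, 0, 0, 0], [-0.2, 0, 0, 0, 0]]])

```text
clock: 11.42
tcp_pos: [0.6502, 0.0352, 0.1794]
tcp_rot: [2.231, 2.209, 0.004]
force: [0.9, -0.7, 0.6]
finger_gap: 0.0563
grasp_force: 0.0
```

Run:
```python
from h import *
w=pts(cap("side")); print(knob(w,(.452,-.174),.136))
```

```text
(np.float64(450.7), np.float64(-174.3), np.float64(13.1), array([ 449.3, -175. ,  136.1]), np.int64(460))
```

Call:
drive_tool(series=[[[-0.2, 0.009, 0.004, 0, 0], [-0.2, 0, 0, 0.02, 0], [-0.2, 0, 0, 0, 0], [-0.2, 0, 0, 0, 0], [-0.2, 0, 0, 0, 0]]])

```text
clock: 12.1
tcp_pos: [0.6536, 0.0442, 0.1583]
tcp_rot: [2.231, 2.211, 0.002]
force: [0.5, 0.5, -0.1]
finger_gap: 0.0563
grasp_force: 0.0
```

Call:
drive_tool(series=[[[-0.2, 0, 0, 0.02, 0], [-0.2, 0, 0, 0.015, 0], [-0.2, 0, 0, 0.007, 0], [-0.2, 0, 0, 0, 0], [0.2, 0, 0, 0, 0], [0.4, 0, 0, 0, 0], [0.6, 0, 0, 0, 0], [1, 0, 0, 0, 0], [1, 0, 0, 0, 0], [1, 0, 0, 0, 0]]])

```text
clock: 13.35
tcp_pos: [0.6533, 0.0441, 0.1157]
tcp_rot: [2.232, 2.211, 0.001]
force: [0.3, -0.4, 1.1]
finger_gap: 0.0251
grasp_force: 20.0
```

Call:
drive_tool(series=[[[1, 0, 0, -0.01, 0], [1, 0, 0, -0.03, 0], [1, 0, 0, -0.04, 0], [1, 0, 0, -0.04, 0], [1, 0, 0, -0.02, 0], [1, -0.01, -0.015, 0, 0], [1, -0.02, -0.027, 0, 0], [1, -0.025, -0.034, 0, 0], [1, -0.025, -0.034, 0, 0], [1, -0.025, -0.034, 0, 0], [1, -0.02, -0.03, 0, 0], [1, -0.014, -0.018, 0, 0], [1, 0, 0, 0.04, 0], [1, 0, 0, 0.04, 0], [1, 0, 0, 0.03, 0], [1, 0, 0, 0, 0], [1, 0, 0, 0, 0], [1, 0, 0, 0, 0]]])

```text
clock: 15.6
tcp_pos: [0.4609, -0.0933, 0.1469]
tcp_rot: [2.23, 2.209, 0.002]
force: [-0.2, 0.8, -2.3]
finger_gap: 0.0256
grasp_force: 20.0
```

Call:
drive_tool(series=[[[1, -0.002, 0, 0.015, 0], [1, 0, 0, 0.012, 0], [1, 0, 0, 0.006, 0], [1, 0, 0, 0.001, 0], [1, 0, 0, 0, 0], [1, 0, 0, 0, 0]]])

```text
clock: 16.35
tcp_pos: [0.46, -0.0951, 0.1117]
tcp_rot: [2.231, 2.211, 0.001]
force: [-0.2, -1.1, -1.8]
finger_gap: 0.0257
grasp_force: 20.0
```

Call:
drive_tool(series=[[[0.4, 0, 0, 0, 0], [0.1, 0, 0, 0, 0], [-0.2, 0, 0, 0, 0], [-0.2, 0, 0, 0, 0], [-0.2, 0, 0, -0.02, 0], [-0.2, 0, 0, -0.05, 0], [-0.2, 0, 0, -0.05, 0], [-0.2, 0, 0, -0.03, 0], [-0.2, 0.006, 0.02, 0, 0], [-0.2, 0.012, 0.04, 0, 0], [-0.2, 0.015, 0.05, 0, 0], [-0.2, 0.015, 0.05, 0, 0], [-0.2, 0.012, 0.033, 0, 0], [-0.2, 0, 0, 0.045, 0], [-0.2, 0, 0, 0.045, 0], [-0.2, 0, 0, 0, 0], [-0.2, 0, 0, 0, 0], [-0.2, 0, 0, 0, 0]]])

```text
clock: 18.6
tcp_pos: [0.6548, -0.0369, 0.1739]
tcp_rot: [2.23, 2.209, 0.005]
force: [0.5, 0.3, 0.1]
finger_gap: 0.0564
grasp_force: 0.0
```

Run:
```python
from h import *
w=pts(cap("side")); print(knob(w,(.461,-.095),.146))
w=pts(cap("top")); print(knob(w,(.461,-.095),.146))
```

```text
(np.float64(459.9), np.float64(-94.3), np.float64(12.9), array([458.8, -95.8, 145.9]), np.int64(354))
(np.float64(459.6), np.float64(-94.2), np.float64(12.9), array([459.9, -93.6, 145.5]), np.int64(217))
```

Call:
drive_tool(series=[[[-0.2, 0, -0.004, 0, 0], [-0.2, 0, 0, 0.02, 0], [-0.2, 0, 0, 0, 0], [-0.2, 0, 0, 0, 0], [-0.2, 0, 0, 0, 0]]])

```text
clock: 19.32
tcp_pos: [0.6498, -0.0369, 0.1523]
tcp_rot: [2.231, 2.21, 0.001]
force: [-0.0, 0.2, 0.2]
finger_gap: 0.0561
grasp_force: 0.0
```

Call:
drive_tool(series=[[[-0.2, 0, 0, 0.02, 0], [-0.2, 0, 0, 0.013, 0], [-0.2, 0, 0, 0.007, 0], [-0.2, 0, 0, 0, 0], [0.2, 0, 0, 0, 0], [0.4, 0, 0, 0, 0], [0.6, 0, 0, 0, 0], [1, 0, 0, 0, 0], [1, 0, 0, 0, 0], [1, 0, 0, 0, 0]]])

```text
clock: 20.58
tcp_pos: [0.6496, -0.0369, 0.1118]
tcp_rot: [2.231, 2.211, 0.001]
force: [0.1, 0.1, 1.2]
finger_gap: 0.0255
grasp_force: 20.0
```

Call:
drive_tool(series=[[[1, 0, 0, -0.01, 0], [1, 0, 0, -0.03, 0], [1, 0, 0, -0.04, 0], [1, 0, 0, -0.04, 0], [1, 0, 0, -0.02, 0], [1, 0.002, -0.015, 0, 0], [1, 0.003, -0.026, 0, 0], [1, 0.004, -0.032, 0, 0], [1, 0.004, -0.032, 0, 0], [1, 0.004, -0.032, 0, 0], [1, 0.003, -0.027, 0, 0], [1, 0.001, -0.015, 0, 0], [1, 0, 0, 0.04, 0], [1, 0, 0, 0.04, 0], [1, 0, 0, 0.03, 0], [1, 0, 0, 0, 0], [1, 0, 0, 0, 0], [1, 0, 0, 0, 0]]])

```text
clock: 22.82
tcp_pos: [0.4717, -0.0143, 0.1428]
tcp_rot: [2.231, 2.209, 0.003]
force: [-0.1, -0.4, -0.9]
finger_gap: 0.026
grasp_force: 20.0
```

Target tip height is 0.108.

Call:
drive_tool(series=[[[1, -0.001, -0.001, 0.015, 0], [1, 0, 0, 0.012, 0], [1, 0, 0, 0.006, 0], [1, 0, 0, 0.001, 0], [1, 0, 0, 0, 0], [1, 0, 0, 0, 0]]])

```text
clock: 23.58
tcp_pos: [0.4698, -0.0152, 0.1077]
tcp_rot: [2.231, 2.211, 0.001]
force: [-0.6, 0.1, -1.4]
finger_gap: 0.0257
grasp_force: 20.0
```

Call:
drive_tool(series=[[[0.4, 0, 0, 0, 0], [0.1, 0, 0, 0, 0], [-0.2, 0, 0, 0, 0], [-0.2, 0, 0, 0, 0], [-0.2, 0, 0, -0.02, 0], [-0.2, 0, 0, -0.05, 0], [-0.2, 0, 0, -0.05, 0], [-0.2, 0, 0, -0.03, 0], [-0.2, -0.012, 0.02, 0, 0], [-0.2, -0.022, 0.038, 0, 0], [-0.2, -0.026, 0.046, 0, 0], [-0.2, -0.026, 0.046, 0, 0], [-0.2, -0.017, 0.029, 0, 0], [-0.2, 0, 0, 0.045, 0], [-0.2, 0, 0, 0.045, 0], [-0.2, 0, 0, 0, 0], [-0.2, 0, 0, 0, 0], [-0.2, 0, 0, 0, 0]]])

```text
clock: 25.82
tcp_pos: [0.6491, -0.1199, 0.1699]
tcp_rot: [2.229, 2.209, 0.004]
force: [-0.1, -0.5, 0.5]
finger_gap: 0.0564
grasp_force: 0.0
```

Run:
```python
from h import *
w=pts(cap("side")); print(knob(w,(.47,-.0155),.142)); print(knob(w,(.649,-.118),.134))
w=pts(cap("top")); print(knob(w,(.47,-.0155),.142))
```

```text
(np.float64(469.0), np.float64(-15.5), np.float64(13.1), array([468. , -17.2, 141.7]), np.int64(280))
(np.float64(649.0), np.float64(-118.0), np.float64(12.8), array([ 647.1, -119.3,  133.8]), np.int64(238))
(np.float64(469.1), np.float64(-15.1), np.float64(12.8), array([469.1, -15. , 141.5]), np.int64(211))
```

Call:
drive_tool(series=[[[-0.2, 0.002, 0, 0, 0], [-0.2, 0, 0, 0.02, 0], [-0.2, 0, 0, 0.01, 0], [-0.2, 0, 0, 0, 0], [-0.2, 0, 0, 0, 0], [-0.2, 0, 0, 0, 0]]])

```text
clock: 26.68
tcp_pos: [0.648, -0.118, 0.1381]
tcp_rot: [2.231, 2.21, 0.001]
force: [-0.3, -0.4, -0.6]
finger_gap: 0.0565
grasp_force: 0.0
```

Call:
drive_tool(series=[[[-0.2, 0, 0, 0.018, 0], [-0.2, 0, 0, 0.013, 0], [-0.2, 0, 0, 0.007, 0], [-0.2, 0, 0, 0, 0], [0.2, 0, 0, 0, 0], [0.4, 0, 0, 0, 0], [0.6, 0, 0, 0, 0], [1, 0, 0, 0, 0], [1, 0, 0, 0, 0], [1, 0, 0, 0, 0]]])

```text
clock: 27.92
tcp_pos: [0.6477, -0.1179, 0.0996]
tcp_rot: [2.232, 2.211, 0.0]
force: [0.6, 0.0, 1.0]
finger_gap: 0.0255
grasp_force: 20.0
```

Call:
drive_tool(series=[[[1, 0, 0, -0.01, 0], [1, 0, 0, -0.03, 0], [1, 0, 0, -0.04, 0], [1, 0, 0, -0.04, 0], [1, 0, 0, -0.03, 0], [1, 0.015, -0.014, 0, 0], [1, 0.027, -0.025, 0, 0], [1, 0.033, -0.03, 0, 0], [1, 0.033, -0.03, 0, 0], [1, 0.033, -0.03, 0, 0], [1, 0.027, -0.025, 0, 0], [1, 0.014, -0.013, 0, 0], [1, 0, 0, 0.04, 0], [1, 0, 0, 0.04, 0], [1, 0, 0, 0.04, 0], [1, 0, 0, 0, 0], [1, 0, 0, 0, 0], [1, 0, 0, 0, 0]]])

```text
clock: 30.18
tcp_pos: [0.4837, 0.0658, 0.1311]
tcp_rot: [2.231, 2.209, 0.004]
force: [0.3, -0.5, -0.9]
finger_gap: 0.0257
grasp_force: 20.0
```

Call:
drive_tool(series=[[[1, -0.002, -0.003, 0.015, 0], [1, 0, 0, 0.012, 0], [1, 0, 0, 0.007, 0], [1, 0, 0, 0.001, 0], [1, 0, 0, 0, 0], [1, 0, 0, 0, 0]]])

```text
clock: 30.92
tcp_pos: [0.4798, 0.0637, 0.0951]
tcp_rot: [2.231, 2.211, 0.001]
force: [-1.6, -0.4, 4.8]
finger_gap: 0.0254
grasp_force: 20.0
```

Release, then back away upward and to the left rear.

Call:
drive_tool(series=[[[0.4, 0, 0, 0, 0], [0.1, 0, 0, 0, 0], [-0.2, 0, 0, 0, 0], [-0.2, 0, 0, 0, 0], [-0.2, 0, 0, -0.02, 0], [-0.2, 0, 0, -0.05, 0], [-0.2, 0, 0, -0.05, 0], [-0.2, 0, 0, -0.05, 0], [-0.2, 0.02, 0.02, 0, 0], [-0.2, 0.05, 0.03, 0, 0], [-0.2, 0.05, 0.03, 0, 0], [-0.2, 0.05, 0.03, 0, 0], [-0.2, 0.05, 0.01, 0, 0], [-0.2, 0, 0, 0, 0], [-0.2, 0, 0, 0, 0], [-0.2, 0, 0, 0, 0]]])

```text
clock: 32.92
tcp_pos: [0.6015, 0.2805, 0.2646]
tcp_rot: [2.233, 2.208, -0.001]
force: [-1.2, 0.3, 0.4]
finger_gap: 0.0564
grasp_force: 0.0
```

Run:
```python
from h import *
for n in("side","top"):
    c=cap(n); w=pts(c); cv2.imwrite(f"pics/{n}9.png",c["frame"][:,:,::-1])
    for k,p in dict(hex=(.452,-.174),round=(.461,-.095),oval=(.470,-.015),square=(.4796,.064)).items(): print(n,k,knob(w,p,H[k]+.03))
```

```text
side hex (np.float64(450.3), np.float64(-173.6), np.float64(13.4), array([ 449.3, -175. ,  136. ]), np.int64(459))
side round (np.float64(460.1), np.float64(-94.2), np.float64(12.9), array([458.8, -95.8, 145.9]), np.int64(357))
side oval (np.float64(469.0), np.float64(-15.0), np.float64(13.2), array([468.1, -17.2, 141.8]), np.int64(275))
side square (np.float64(479.0), np.float64(63.7), np.float64(13.4), array([477.9,  61.1, 129.6]), np.int64(226))
top hex (np.float64(450.1), np.float64(-174.1), np.float64(13.1), array([ 450.3, -173. ,  135.4]), np.int64(213))
top round (np.float64(459.7), np.float64(-94.0), np.float64(12.7), array([459.8, -93.8, 145.5]), np.int64(210))
top oval (np.float64(469.0), np.float64(-15.2), np.float64(12.8), array([469.1, -15.1, 141.7]), np.int64(210))
top square (np.float64(478.8), np.float64(63.8), np.float64(12.8), array([478.9,  63.6, 129.7]), np.int64(200))
```

View pics/top9.png

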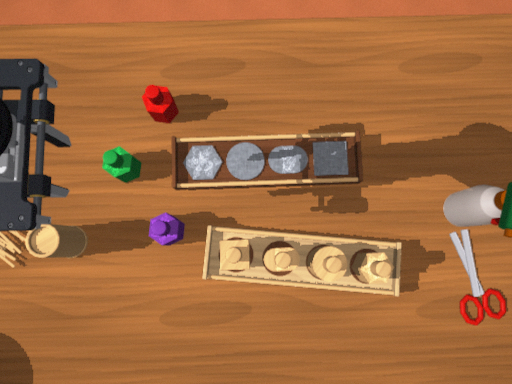

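All four forms stand upright on the pale rack, reading square, round-ended oval, round, hex from left (235,254) to right (375,266). The pads read hex, round, oval, square, so the row is reversed, and each form is within about 2 mm of its place.

```bash
python3 -c "
from plant import robot
print(robot.hand_in())"
```

```text
the job is handed in; nothing more can be done
None
```

The four forms stand upright on the pale rack in reverse order (square, oval, round, hex from left to right), each measured within about 2 mm of its disc centre, and I handed the job in at about 33 s; the hand-in call returned no verdict.

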